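# Brake the running cake turntable with its locking pin and lock it

## Robot

A 6-joint arm with a two-finger parallel gripper is mounted at the origin on a cart in front of the work surface, level with it; the furniture and walls round the work are solid. World frame = base frame: x ahead of the robot, y to its left, z up, the work surface at z = 0. Lengths are in mm, angles in rad, forces in N, time in s.
With the tool pointing down it reaches from about 350 to 775 mm from the base axis. Payload 7.3 kg.
Tool frame: the origin (TCP) lies at the very end of the fingers, on their centre line; the grasp point (between the pads) lies 19 mm behind it; z points along the fingers, y is the line along which they close (so a half turn about z gives the same grasp; the last joint's range is limited). The gripper opens to 92 mm and grips with 3 to 60 N. Pads are 19 mm wide; open, the fingers measure 130 mm over their backs; the gripper's body (75 mm by 190 mm) begins 47 mm behind the grasp point.
Start: joints at [-1.434, 0.342, 1.524, -0, 1.275, -0.146], TCP at [146.521, -504.159, 226.741] pointing down, gripper open.
Joint ranges: [-2.53, 2.53], [-0.77, 2.02], [0.04, 2.7], [-1, 4.14], [0.28, 2.66], [-3.11, 3.11]. Speed limits (rad/s): [2.57, 2.57, 3.14, 3.14, 3.14, 3.14].

## Interface

Orientations are given as [roll, pitch, yaw] about the fixed x, y, z axes, in that order (R = Rz(yaw) Ry(pitch) Rx(roll)).
In Python, from plant import bot gives the robot as it stands.
- The arm moves only by the tool jog_arm, never from a script. Its argument "targets" is a list of rows, each an object with "xyz": the shift along the tool's x, y, z as a fraction of full scale, a list of three; "spin": the turn about the tool's z as a fraction of full scale. In form: [{"xyz": [x, y, z], "spin": spin}, ...]. A call has exactly 10 rows; each row shifts and turns the commanded pose from where the row before left it, along the tool's axes as they then stand; what a row does not reach is not made up. Full scale, the value 1, is 80 mm for a shift and 0.1 rad for a turn. A row lasts 1/8 s, in which the tool goes at most 62.5 mm and 10.7 degrees, less where a joint would pass 70% of its speed; a pose out of reach is approached as far as the arm can. A call with a number of a shift or a turn outside -1 to 1 is refused whole. A call with a gripper value outside its range is refused whole. "gripper" is the opening in per cent of the stroke, from 0 (shut) to 100 (fully open), set as the call begins (left out, the last holds). The fingers move at their own pace and stop on an object; the grip force is fixed at half the most. Time passes only in rows, so rows that do not move let the fingers close, or fill a call up. It gives the time, the measured TCP pose, the force, the opening and the grip force at its end, in the units of the state.
- bot.get_obs(): the state, without advancing time (a new reading comes with each control period).
- bot.capture(name): name is "scene" or "top"; returns the picture (400x640x3 uint8, blue, green, red); there is no depth.
- bot.get_calibration(name): a dict with "vfov" (degrees; the focal length in pixels is half the picture's height over the tangent of half this angle, whatever the lens; pixels are square), "cx", "cy" (the principal point, pixels), "k1" (the pictures are not rectified: a ray, as slopes to the right and down, at radius r is drawn at 1 + k1 r^2 times it, then the intrinsics apply), "eye" and "rotation" of the camera in the world. Camera axes: x right, y down, z forward; pixel columns grow to the right and rows downward; lengths in mm; the calibration is good to about 2 mm. A picture is of the moment at which its call begins. get_calibration takes no time and is no camera call.
- bot.close_job(): hands the job in; it is judged then, once.
The state is a dict: "time": time; "joint_positions": joint angles; "dq": joint speeds; "tau": joint torques, N m; "tool_pos": TCP position; "tcp_rot": TCP orientation; "contact_force": force on the tool from outside, world axes, zero at the start; "moment": the same for the moment, N m; "grip_width": finger opening in mm; "finger_force": force on a finger pad.
Only numpy, scipy, OpenCV 4.12 (cv2) and the standard library are available. Lean on these libraries where they do the work, as an engineer would, in place of code of your own. Each camera call takes 0.05 s, during which the arm holds its last target. There are 200 camera calls.

## Task

The wind-up cake turntable has been left running: park it with its red-headed locking pin. Take the pin from its wooden rest, put it down through the slot in the fixed arm and brake the turning plate by letting the tip rub gently on top of it until it only creeps (under an eighth of a turn a second); if the hole catches the pin before that, lift it clear and brake again. Then let the hole creep round under the slot and take the pin, push the pin fully home, collar down on the arm, and let go; never press hard, and leave the things standing around alone.

Things in the scene. Friction and masses are not known exactly. Their poses are not given: they have to be found in the camera images.
- turntable: wind-up cake turntable, fixed: low blue foot (200 mm across), white and metal plate turning above it, blue post carrying a flat dark steel arm over the plate's rim. Origin on the worktop on the plate's axis, z up; post and arm lie on its -x side; arm 46 mm wide, underside at z 64 mm, flat top at z 74 mm (nothing near the slot stands higher)
- slot (a point): middle of the slot in the fixed arm, at the arm's top face, 95 mm from the plate's axis (turntable frame [-95, 0, 74] mm); the slot goes right through the 10 mm arm, 19 mm long radially (along the turntable's x) and 16 mm wide across (y)
- spindle: sprung steel spindle that carries the round plate; origin on the plate's axis, at rest 27 mm above the worktop and 27 mm below the plate's top. Up to 1 to 2 N (it varies) the plate stays up; pressed harder it sinks straight down, 0.9 N more per mm, to a hard stop 10 mm down; freed it rises smoothly, and a fast hole may slip past the pin
- plate (a joint): angle of the plate about the vertical axis, rad, growing without end as clockwork drives it counter-clockwise seen from above; the hole is under the slot at whole multiples of 2 pi. Free it does 3 to 4 rad/s, slowly running down; drag on its top slows it in proportion, enough drag stalls it, and freed it is at once up to speed again
- hole (a point): middle of the hole in the plate, at the plate's top face (54 mm above the worktop at rest, 10 mm under the arm's underside), 95 mm from the axis, turning with the plate; right through the 14 mm plate, 20 mm long radially and 14.5 mm wide along the rim; a short red line on either side of it
- pin: locking pin, loose, 60 g, upright in the rest, 74 mm long: steel shaft 12 mm thick, 36 mm long, last 3 mm coned to 8 mm; above it a 26 mm round collar (z 36 to 40) and a red square head 22 x 22 mm (z 40 to 74). Origin in the middle of the shaft's lower end (6 mm above the worktop in the rest), x and y square to the head. Home in the turntable, collar on the arm, its lower end is at z 38 mm
- rest: wooden block 62 x 62 x 42 mm, fixed to the worktop, with a 17 mm hole in the middle of its top in which the pin stands, the collar on the wood. Origin in the middle of its underside
- tuna: low round tin, 86 mm across, 40 mm high, bystander; origin in the middle of its underside
- lemon: yellow lemon, 78 x 55 x 56 mm, bystander; origin in the middle of its underside
- garlic: garlic bulb, 60 mm, bystander; origin in the middle of its underside
There are look-alikes about, which are no part of the job. There is more than one size of the pin; the one meant has the size given above.

How it is judged (in metres and radians):
On the way, in this order (a step that is already met when the one before it is completed fails the run):
1. the pin is taken out of its rest (horizontal distance between pin and rest above 0.06 m and height (world z) of pin above 0.05 m), for 0.1 s.
2. the pin's tip, through the slot, rubs on top of the plate, away from the hole, and has slowed it below 0.8 rad/s (horizontal distance between pin and slot below 0.007 m and height (world z) of pin below 0.06 m and z of pin in the frame of hole above -0.002 m and horizontal distance between hole and slot above 0.02 m and contact force between pin and spindle above 0.3 N and velocity of joint plate below 0.8 rad/s), for 0.2 s.
At the end, for the whole second after the job is handed in: the plate stands still (under 0.05 rad/s) with its hole within 8 mm of the slot; the pin stands upright (within 0.15 rad) through slot and hole, home to within 2.5 mm of the collar lying on the arm, and is let go (horizontal distance between pin and slot below 0.007 m and horizontal distance between hole and slot below 0.008 m and z of pin in the frame of slot below -0.0335 m and angle between pin's own z axis and vertical below 0.15 rad and velocity of joint plate between -0.05 and 0.05 rad/s and linear speed of pin below 0.01 m/s); the robot touches nothing.
It fails at once if the pin is pressed or jolted on the plate with more than 20 N (contact force between pin and spindle above 20 N).
It fails at once if pin or fingers press on the turntable with more than 35 N (contact force between any of pin, the fingers and turntable above 35 N).
It fails at once if a bystander (tin, lemon, garlic) is pushed more than 30 mm aside or knocked over (distance of any of tuna, lemon, garlic from where it was at the start of the episode above 0.03 m or angle between tuna's own z axis and vertical above 0.5 rad).
It also fails if it takes over 72 s, if anything falls off the work surface, if the arm or the gripper's body presses on something with over 40 N, if the wrist force passes 120 N, or if a joint passes its speed limit or range.

## Working session

There is one attempt and no reset: what is moved stays moved. The work goes in short steps, Python scripts to look and compute and a tool call to move; the robot and the scene stay as the last step left them, time stands still between calls to the robot, and variables do not carry over. Pictures are saved under pics/ and viewed, at most 10 in all, crops included, and the job is handed in when it is done.

Besides the shell and the picture viewer there is one more tool, called after "Call:" in YAML: its name, and indented under it one key for each argument. jog_arm: Moves the arm, as the interface text tells. Shift numbers are shares of 80 mm and turn numbers shares of 0.1 rad, none past 1 either way. Its arguments: {"type":"object","properties":{"targets":{"type":"array","items":{"type":"object","properties":{"xyz":{"type":"array","items":{"type":"number"}},"spin":{"type":"number"}}}},"gripper":{"type":"number"}},"required":["targets"]}

```bash
mkdir -p pics; ls; cat > h.py <<'E'
import numpy as np, cv2
from plant import bot
def K(n):
    c=bot.get_calibration(n); f=200/np.tan(np.radians(c['vfov'])/2)
    return c,f
def ray(n,u,v):
    c,f=K(n); d=np.array([(u-c['cx'])/f,(v-c['cy'])/f]); s=d.copy()
    for _ in range(20): s=d/(1+c['k1']*(s@s))
    return np.array(c['eye'],float), np.array(c['rotation'])@np.array([s[0],s[1],1])
def at(n,u,v,z):
    e,d=ray(n,u,v); return e+d*(z-e[2])/d[2]
def proj(n,p):
    c,f=K(n); q=np.array(c['rotation']).T@(np.array(p,float)-np.array(c['eye'])); s=q[:2]/q[2]
    s=s*(1+c['k1']*(s@s)); return s*f+[c['cx'],c['cy']]
E
python3 - <<'E'
from h import *
for n in('scene','top'):
    im=bot.capture(n); cv2.imwrite(f'pics/{n}0.png',im); print(bot.get_calibration(n))
o=bot.get_obs(); print(o)
E
```

```text
pics
{'vfov': 44.1171126616291, 'cx': 314.4518311257992, 'cy': 195.22542969841103, 'k1': 0.03489768087867743, 'eye': array([-258.67079496,  888.85661314,  690.70971225]), 'rotation': array([-2.06281913,  0.01508334, -2.46604245])}
{'vfov': 52.81743028284139, 'cx': 316.66821636422696, 'cy': 197.9435741867249, 'k1': -0.06693999566003647, 'eye': array([ 344.09040604,   24.77844338, 1347.89029904]), 'rotation': array([-3.07229685,  0.00450983, -1.58327805])}
{'time': 0.1, 'joint_positions': array([-1.43399152e+00,  3.42668981e-01,  1.52491806e+00, -2.05464675e-05,
        1.27544224e+00, -1.46025304e-01]), 'dq': array([ 0.00053442, -0.00279032, -0.00242782,  0.00047127,  0.00104797,
       -0.00065822]), 'tau': array([ 9.32306648e-04, -4.32004774e+01, -2.44695836e+01,  7.18101743e-02,
        5.25977102e-02, -5.88704552e-05]), 'tool_pos': array([ 146.46479642, -503.76424238,  226.10740624]), 'tcp_rot': array([-3.14016845e+00, -1.89600591e-04,  2.82835971e-01]), 'contact_force': array([ 0.14684153,  0.92085336, -0.27318556]), 'moment': array([ 0.01344931, -0.02325821, -0.00470138]), 'finger_force': 0.0, 'grip_width': 91.59303354079842}
```

View pics/scene0.png

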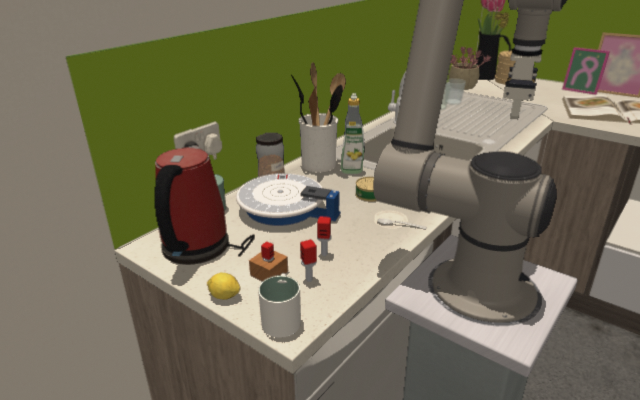

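View pics/top0.png

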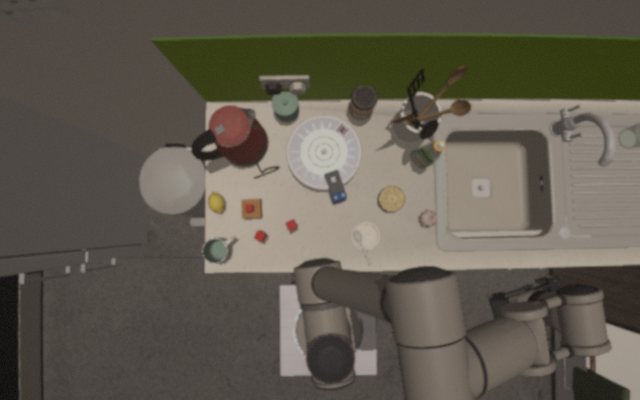

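```bash
cat > fix.py <<'E'
s=open('h.py').read()
s=s.replace("    return c,f","    c['rotation']=R.from_euler('xyz',c['rotation']).as_matrix(); return c,f",1).replace("from plant","from scipy.spatial.transform import Rotation as R\nfrom plant")
open('h.py','w').write(s)
E
python3 fix.py; python3 - <<'E'
from h import *
t=cv2.imread('pics/top0.png'); s=cv2.imread('pics/scene0.png')
a=cv2.resize(t[105:255,200:360],None,fx=5,fy=4*1.25,interpolation=cv2.INTER_CUBIC)[:600]
a=cv2.resize(t[110:250,215:375],(800,700),interpolation=cv2.INTER_CUBIC)
a=cv2.resize(t[105:225,225:375],(750,600),interpolation=cv2.INTER_CUBIC)
cv2.imwrite('pics/ct.png',np.clip(a*1.4,0,255).astype('uint8'))
b=cv2.resize(s[170:290,220:370],(750,600),interpolation=cv2.INTER_CUBIC)
cv2.imwrite('pics/cs.png',b)
for n in('top','scene'):
    print(n,[ (at(n,*p,z)).round() for p,z in ([((324,152),54),((251,209),80),((261,237),60),((292,226),60)] if n=='top' else [((280,192),54),((267,248),80)])])
E
```

```text
top [array([583.,   4.,  54.]), array([400., 237.,  80.]), array([311., 209.,  60.]), array([345., 109.,  60.])]
scene [array([580.,  11.,  54.]), array([391., 259.,  80.])]
```

View pics/ct.png

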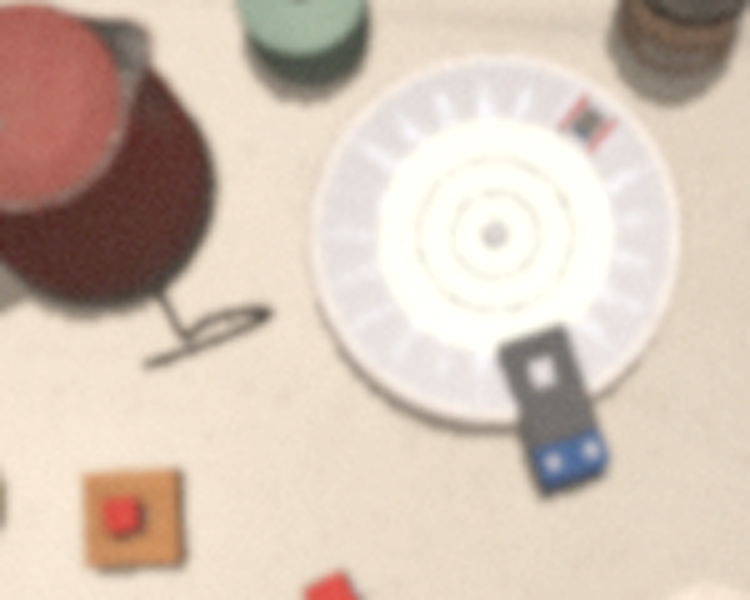

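View pics/cs.png

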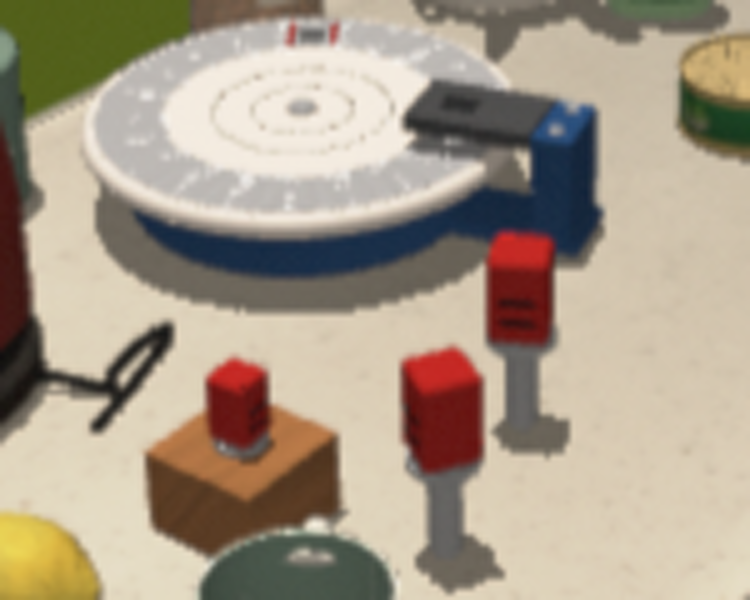

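```bash
python3 - <<'E'
from h import *
from scipy.optimize import least_squares
c=lambda x,y,x0,y0:((x+.5)/5-.5+x0,(y+.5)/5-.5+y0)
T=lambda x,y:c(x,y,225,105)
S=lambda x,y:c(x,y,220,170)
def show(name,t,s,z):
    print(name,'top',at('top',*T(*t),z).round(1),'scene',at('scene',*S(*s),z).round(1) if s else '')
show('axis',(495,235),(302,107),54)
show('slot',(543,371),(460,103),74)
show('pintop',(124,515),(238,370),80)
for i,t in enumerate([(84,473),(180,469),(186,565),(89,569)]): show('rest%d'%i,t,None,42)
for i,t in enumerate([(498,350),(565,325),(597,432),(524,447)]): show('arm%d'%i,t,None,74)
show('hole',(588,122),(314,34),54)
# bystanders
for nm,p,z in [('tuna',(392,199),40),('garlic',(429,218),40),('lemon',(216,203),30),('mug',(216,250),80),('pinB',(261,237),74),('pinC',(292,226),74)]: print(nm,at('top',*p,z).round())
# red centroid of the head top view & fit angle
im=cv2.imread('pics/top0.png').astype(int)[200:220,240:262]
r=(im[:,:,2]-im[:,:,1]-40).clip(0); m=r*(r>40)
ys,xs=np.mgrid[200:220,240:262]; print((xs*m).sum()/m.sum(),(ys*m).sum()/m.sum(),im.max())
E
```

```text
axis top [584.6   5.1  54. ] scene [583.8   6.2  54. ]
slot top [492.9 -23.9  74. ] scene [492.3 -21.1  74. ]
pintop top [404.3 242.3  80. ] scene [402.7 246.   80. ]
rest0 top [433.8 274.9  42. ] scene 
rest1 top [435.6 212.1  42. ] scene 
rest2 top [373.1 208.4  42. ] scene 
rest3 top [371.3 271.7  42. ] scene 
arm0 top [506.8   4.5  74. ] scene 
arm1 top [522.3 -38.4  74. ] scene 
arm2 top [453.6 -57.6  74. ] scene 
arm3 top [444.6 -11.1  74. ] scene 
hole top [658.6 -56.7  54. ] scene [640.5 -66.9  54. ]
tuna [ 428. -216.   40.]
garlic [ 365. -336.   40.]
lemon [423. 361.  30.]
mug [272. 348.  80.]
pinB [311. 207.  74.]
pinC [345. 108.  74.]
248.610086100861 207.45448954489544 174
```

```bash
cat >> h.py <<'E'
def delta(p,yaw=None):
    "tool-axis shift (units of 80 mm) and spin (0.1 rad) from measured pose to world p,yaw"
    o=bot.get_obs(); M=R.from_euler('xyz',o['tcp_rot']).as_matrix()
    d=M.T@(np.array(p)-o['tool_pos'])/80
    print('tcp',o['tool_pos'].round(1),o['tcp_rot'].round(3),'t',round(o['time'],2),'F',o['contact_force'].round(1),'w',round(o['grip_width'],1),round(o['finger_force'],1))
    print('to',p,'shift',d.round(3),'' if yaw is None else -(yaw-o['tcp_rot'][2])/.1)
E
python3 - <<'E'
from h import *
S=lambda x,y:((x+.5)/5-.5+220,(y+.5)/5-.5+170)
q=[at('scene',*S(*p),80)[:2] for p in [(207,378),(237,358),(268,372),(240,390)]]
for i in range(4):
    d=q[(i+1)%4]-q[i]; print(q[i].round(1),np.linalg.norm(d).round(1),np.degrees(np.arctan2(d[1],d[0])).round(1))
T=lambda x,y:((x+.5)/5-.5+225,(y+.5)/5-.5+105)
print(proj('top',[403.5,244,80]),proj('scene',[403.5,244,80]))
# enlarged head
im=cv2.imread('pics/top0.png')[195:223,232:270]; sc=cv2.imread('pics/scene0.png')[230:290,240:300]
a=np.hstack([cv2.resize(im,(760,560),interpolation=cv2.INTER_CUBIC)])
b=cv2.resize(sc,(560,560),interpolation=cv2.INTER_CUBIC)
cv2.imwrite('pics/head.png',cv2.resize(np.hstack([a[:,100:500]*1,b[:,:400]]),(800,560)))
delta([450,-200,226],0.05)
E
```

```text
[409.2 258.9] 19.7 -88.6
[409.7 239.2] 18.7 -179.4
[391. 239.] 17.8 89.6
[391.1 256.9] 18.2 6.4
[248.85148142 207.85976706] [267.54404502 243.08319762]
tcp [ 146.5 -503.8  226.1] [-3.14  -0.     0.283] t 0.1 F [ 0.1  0.9 -0.3] w 91.6 0.0
to [450, -200, 226] shift [ 4.703 -2.587  0.006] 2.328359712616426
```

View pics/head.png

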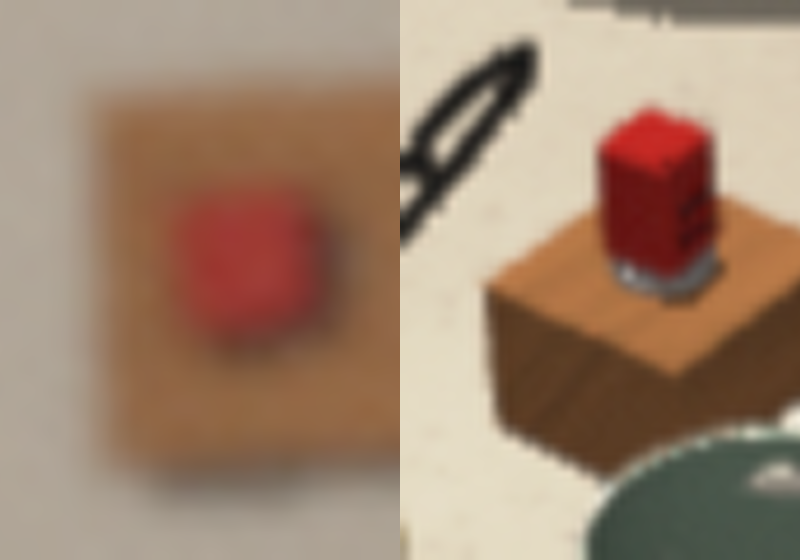

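Call:
jog_arm:
  targets:
    - {"xyz":[0.588,-0.323,0]}
    - {"xyz":[0.588,-0.323,0]}
    - {"xyz":[0.588,-0.323,0]}
    - {"xyz":[0.588,-0.323,0]}
    - {"xyz":[0.588,-0.323,0]}
    - {"xyz":[0.588,-0.323,0]}
    - {"xyz":[0.588,-0.323,0]}
    - {"xyz":[0.588,-0.323,0],"spin":0.5}
    - {"xyz":[0,0,0],"spin":1}
    - {"xyz":[0,0,0],"spin":1}
  gripper: 70

```text
invalid input
```

```bash
python3 -c "
from h import *
delta([403.5,244,140],0.03)"
```

```text
tcp [ 146.5 -503.8  226.1] [-3.14  -0.     0.283] t 0.1 F [ 0.1  0.9 -0.3] w 91.6 0.0
to [403.5, 244, 140] shift [ 5.694 -8.077  1.089] 2.528359712616426
```

Call:
jog_arm:
  targets:
    - {"xyz":[0.588,-0.323,0],"spin":0}
    - {"xyz":[0.588,-0.323,0],"spin":0}
    - {"xyz":[0.588,-0.323,0],"spin":0}
    - {"xyz":[0.588,-0.323,0],"spin":0}
    - {"xyz":[0.588,-0.323,0],"spin":0}
    - {"xyz":[0.588,-0.323,0],"spin":0}
    - {"xyz":[0.588,-0.323,0],"spin":0}
    - {"xyz":[0.588,-0.323,0],"spin":0.5}
    - {"xyz":[0,0,0],"spin":1}
    - {"xyz":[0,0,0],"spin":1}
  gripper: 70

```text
time: 1.35
tool_pos: [450.5, -199.6, 226.2]
tcp_rot: [-3.141, 0.001, 0.032]
contact_force: [-0.2, -0.4, 0.5]
grip_width: 64.7
finger_force: 0.0
```

```bash
python3 -c "
from h import *
delta([403.5,244,130],0.03)"
```

```text
tcp [ 450.5 -199.6  226.2] [-3.141e+00  1.000e-03  3.200e-02] t 1.35 F [-0.2 -0.4  0.5] w 64.7 0.0
to [403.5, 244, 130] shift [-0.411 -5.561  1.206] 0.015543098462731664
```

Call:
jog_arm:
  targets:
    - {"xyz":[-0.051,-0.695,0],"spin":0}
    - {"xyz":[-0.051,-0.695,0],"spin":0}
    - {"xyz":[-0.051,-0.695,0],"spin":0}
    - {"xyz":[-0.051,-0.695,0],"spin":0}
    - {"xyz":[-0.051,-0.695,0],"spin":0}
    - {"xyz":[-0.051,-0.695,0.1],"spin":0}
    - {"xyz":[-0.051,-0.695,0.25],"spin":0}
    - {"xyz":[-0.051,-0.695,0.35],"spin":0}
    - {"xyz":[0,0,0.5],"spin":0}
    - {"xyz":[0,0,0],"spin":0}

```text
time: 2.6
tool_pos: [400.6, 242.5, 128.3]
tcp_rot: [3.139, 0.007, 0.034]
contact_force: [-1.1, 0.5, 1.1]
grip_width: 63.9
finger_force: 0.0
```

```bash
python3 - <<'E'
from h import *
delta([403.5,244,51],0.03)
im=bot.capture('scene'); im2=bot.capture('top')
print(proj('scene',[403.5,244,80]))
a=cv2.resize(im[190:300,215:315],(500,550),interpolation=cv2.INTER_CUBIC)
cv2.imwrite('pics/g1.png',a)
E
```

```text
tcp [400.6 242.5 128.3] [3.139 0.007 0.034] t 2.6 F [-1.1  0.5  1.1] w 63.9 0.0
to [403.5, 244, 51] shift [ 0.043 -0.02   0.966] 0.04359261115812779
[267.54404502 243.08319762]
```

View pics/g1.png

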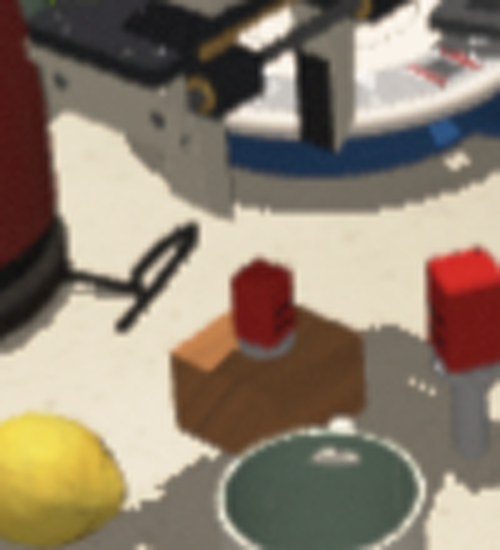

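The gripper stands above the rest with the pin's head (crop ≈265,300) between the fingers, and the way down is clear. I'm going down to grasp.

Call:
jog_arm:
  targets:
    - {"xyz":[0.03,-0.015,0.25],"spin":0}
    - {"xyz":[0,0,0.25],"spin":0}
    - {"xyz":[0,0,0.25],"spin":0}
    - {"xyz":[0,0,0.2],"spin":0}
    - {"xyz":[0,0,0],"spin":0}
    - {"xyz":[0,0,0],"spin":0}
    - {"xyz":[0,0,0],"spin":0}
    - {"xyz":[0,0,0],"spin":0}
    - {"xyz":[0,0,0],"spin":0}
    - {"xyz":[0,0,0],"spin":0}

```text
time: 3.95
tool_pos: [405.4, 244.2, 54.7]
tcp_rot: [3.142, -0.0, 0.033]
contact_force: [-0.2, -0.2, 0.0]
grip_width: 64.0
finger_force: 0.0
```

Call:
jog_arm:
  targets:
    - {"xyz":[0,0,0],"spin":0}
    - {"xyz":[0,0,0],"spin":0}
    - {"xyz":[0,0,0],"spin":0}
    - {"xyz":[0,0,0],"spin":0}
    - {"xyz":[0,0,0],"spin":0}
    - {"xyz":[0,0,0],"spin":0}
    - {"xyz":[0,0,0],"spin":0}
    - {"xyz":[0,0,0],"spin":0}
    - {"xyz":[0,0,0],"spin":0}
    - {"xyz":[0,0,0],"spin":0}
  gripper: 0

```text
time: 5.2
tool_pos: [405.4, 244.1, 54.7]
tcp_rot: [3.142, -0.0, 0.033]
contact_force: [-0.4, 0.3, -0.4]
grip_width: 22.1
finger_force: 30.0
```

Call:
jog_arm:
  targets:
    - {"xyz":[0,0,-0.4],"spin":0}
    - {"xyz":[0,0,-0.5],"spin":0}
    - {"xyz":[0,0,-0.3],"spin":0}
    - {"xyz":[0.163,0.561,0],"spin":0}
    - {"xyz":[0.163,0.561,0],"spin":0}
    - {"xyz":[0.163,0.561,0],"spin":0}
    - {"xyz":[0.163,0.561,0],"spin":0}
    - {"xyz":[0.163,0.561,0],"spin":0}
    - {"xyz":[0.163,0.561,0],"spin":0}
    - {"xyz":[0,0,0],"spin":0}

```text
time: 6.45
tool_pos: [493.0, -25.1, 150.5]
tcp_rot: [3.141, -0.0, 0.029]
contact_force: [-0.2, 1.1, -0.4]
grip_width: 21.5
finger_force: 30.0
```

Call:
jog_arm:
  targets:
    - {"xyz":[0,0,0.1],"spin":0}
    - {"xyz":[0,0,0.1],"spin":0}
    - {"xyz":[0,0,0],"spin":0}
    - {"xyz":[0,0,0],"spin":0}
    - {"xyz":[0,0,0],"spin":0}
    - {"xyz":[0,0,0],"spin":0}
    - {"xyz":[0,0,0],"spin":0}
    - {"xyz":[0,0,0],"spin":0}
    - {"xyz":[0,0,0],"spin":0}
    - {"xyz":[0,0,0],"spin":0}

```text
time: 7.7
tool_pos: [492.4, -22.4, 134.7]
tcp_rot: [3.142, 0.0, 0.033]
contact_force: [-0.3, 0.5, -0.1]
grip_width: 21.6
finger_force: 30.0
```

```bash
python3 - <<'E'
from h import *
delta([492.6,-22.5,127])
im=bot.capture('scene')
print(proj('scene',[492.6,-22.5,80]),proj('scene',[492.6,-22.5,74]))
a=cv2.resize(im[150:230,262:362],(800,640),interpolation=cv2.INTER_CUBIC)[:600]
cv2.imwrite('pics/g2.png',a)
E
```

```text
tcp [492.4 -22.4 134.7] [3.142 0.    0.033] t 7.7 F [-0.3  0.5 -0.1] w 21.6 30.0
to [492.6, -22.5, 127] shift [0.003 0.001 0.096] 
[311.79546469 187.99248325] [311.83465008 189.9667593 ]
```

View pics/g2.png

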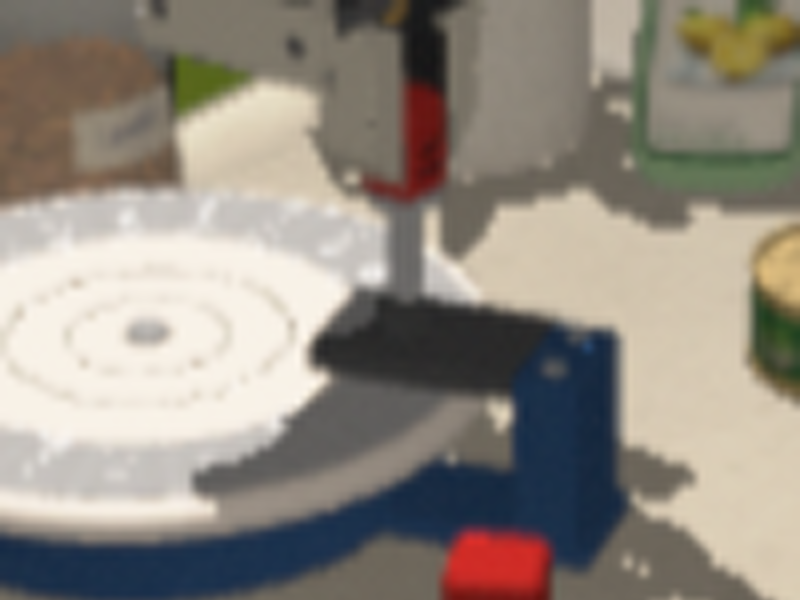

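Call:
jog_arm:
  targets:
    - {"xyz":[0,0,0.05],"spin":0}
    - {"xyz":[0,0,0.05],"spin":0}
    - {"xyz":[0,0,0.04],"spin":0}
    - {"xyz":[0,0,0.01],"spin":0}
    - {"xyz":[0,0,0.01],"spin":0}
    - {"xyz":[0,0,0.01],"spin":0}
    - {"xyz":[0,0,0.01],"spin":0}
    - {"xyz":[0,0,0],"spin":0}
    - {"xyz":[0,0,0],"spin":0}
    - {"xyz":[0,0,0],"spin":0}

```text
time: 9.0
tool_pos: [492.4, -22.4, 120.3]
tcp_rot: [3.142, -0.0, 0.033]
contact_force: [-0.4, -0.0, -0.6]
grip_width: 21.9
finger_force: 30.0
```

Call:
jog_arm:
  targets:
    - {"xyz":[0,0,0.01],"spin":0}
    - {"xyz":[0,0,0.01],"spin":0}
    - {"xyz":[0,0,0.01],"spin":0}
    - {"xyz":[0,0,0.01],"spin":0}
    - {"xyz":[0,0,0.01],"spin":0}
    - {"xyz":[0,0,0.01],"spin":0}
    - {"xyz":[0,0,0.01],"spin":0}
    - {"xyz":[0,0,0.01],"spin":0}
    - {"xyz":[0,0,0],"spin":0}
    - {"xyz":[0,0,0],"spin":0}

```text
time: 10.25
tool_pos: [492.4, -22.4, 113.9]
tcp_rot: [3.141, -0.0, 0.033]
contact_force: [0.5, -0.1, -0.7]
grip_width: 21.7
finger_force: 30.0
```

```bash
cat >> h.py <<'E'
AX=np.array([584.2,5.6]); A0=np.arctan2(-28.1,-91.6)
def hole(n):
    t=bot.get_obs()['time']; im=bot.capture(n).astype(int)
    r=im[:,:,2]-np.maximum(im[:,:,1],im[:,:,0])
    ys,xs=np.nonzero(r>25); P=[]
    for u,v in zip(xs,ys):
        if 150<v<230 and 220<u<360 or n=='top' and 110<v<200 and 280<u<370:
            q=at(n,u,v,54)[:2]-AX; h=np.hypot(*q)
            if 78<h<112: P.append((q[0]/h,q[1]/h,r[v,u]))
    if len(P)<3: return t,None,len(P)
    P=np.array(P); s=(P[:,:2]*P[:,2:]).sum(0)/P[:,2].sum()
    return round(t,3),round(float((np.arctan2(s[1],s[0])-A0)%(2*np.pi)),3),round(float(np.hypot(*s)),3)
def look(k=4,n='top'):
    for _ in range(k): print(hole(n),end=' ')
    print()
E
python3 -c "
from h import *
look(3);look(3,'scene')
delta([492.6,-22.4,102.7])"
```

```text
(10.25, 3.851, 0.992) (10.3, 4.015, 0.992) (10.35, 4.207, 0.993) 
(10.4, 4.601, 0.463) (10.45, 4.859, 0.483) (10.5, 5.148, 0.505) 
tcp [492.4 -22.5 113.9] [ 3.141 -0.     0.033] t 10.55 F [ 0.5  0.5 -0. ] w 21.6 30.0
to [492.6, -22.4, 102.7] shift [ 0.003 -0.001  0.14 ]
```

Call:
jog_arm:
  targets:
    - {"xyz":[0,0,0.025],"spin":0}
    - {"xyz":[0,0,0.025],"spin":0}
    - {"xyz":[0,0,0.025],"spin":0}
    - {"xyz":[0,0,0.025],"spin":0}
    - {"xyz":[0,0,0.02],"spin":0}
    - {"xyz":[0,0,0.01],"spin":0}
    - {"xyz":[0,0,0.01],"spin":0}
    - {"xyz":[0,0,0.01],"spin":0}
    - {"xyz":[0,0,0],"spin":0}
    - {"xyz":[0,0,0],"spin":0}

```text
time: 11.8
tool_pos: [492.6, -22.6, 102.1]
tcp_rot: [3.141, -0.001, 0.033]
contact_force: [0.3, -0.8, 0.8]
grip_width: 21.7
finger_force: 30.0
```

```bash
python3 -c "
from h import *
look(3);look(3,'scene')
delta([492.6,-22.4,102.7])"
```

```text
(11.8, 3.087, 0.993) (11.85, 3.234, 0.992) (11.9, 3.358, 0.993) 
(11.95, 2.272, 0.214) (12.0, 2.049, 0.155) (12.05, 1.819, 0.089) 
tcp [492.5 -22.5 102. ] [ 3.141 -0.     0.033] t 12.1 F [ 0.3 -0.8  1.2] w 21.8 30.0
to [492.6, -22.4, 102.7] shift [ 0.002 -0.001 -0.009]
```

Call:
jog_arm:
  targets:
    - {"xyz":[0,0,0.015],"spin":0}
    - {"xyz":[0,0,0.01],"spin":0}
    - {"xyz":[0,0,0.005],"spin":0}
    - {"xyz":[0,0,0],"spin":0}
    - {"xyz":[0,0,0],"spin":0}
    - {"xyz":[0,0,0],"spin":0}
    - {"xyz":[0,0,0],"spin":0}
    - {"xyz":[0,0,0],"spin":0}
    - {"xyz":[0,0,0],"spin":0}
    - {"xyz":[0,0,0],"spin":0}

```text
time: 13.35
tool_pos: [492.4, -22.5, 99.5]
tcp_rot: [3.142, -0.0, 0.033]
contact_force: [0.1, -1.4, 3.0]
grip_width: 21.9
finger_force: 30.0
```

```bash
python3 -c "
from h import *
look(4)
delta([492.6,-22.4,102.7])"
```

```text
(13.35, None, 0) (13.4, None, 0) (13.45, None, 0) (13.5, None, 0) 
tcp [492.4 -22.5  99.5] [3.141 0.    0.033] t 13.55 F [ 0.8 -1.3  2.1] w 21.7 30.0
to [492.6, -22.4, 102.7] shift [ 0.003 -0.001 -0.04 ]
```

Call:
jog_arm:
  targets:
    - {"xyz":[0,0,0],"spin":0}
    - {"xyz":[0,0,0],"spin":0}
    - {"xyz":[0,0,0],"spin":0}
    - {"xyz":[0,0,0],"spin":0}
    - {"xyz":[0,0,0],"spin":0}
    - {"xyz":[0,0,0],"spin":0}
    - {"xyz":[0,0,0],"spin":0}
    - {"xyz":[0,0,0],"spin":0}
    - {"xyz":[0,0,0],"spin":0}
    - {"xyz":[0,0,0],"spin":0}

```text
time: 14.8
tool_pos: [492.4, -22.5, 99.5]
tcp_rot: [3.142, 0.0, 0.033]
contact_force: [-0.1, -2.8, 0.8]
grip_width: 21.7
finger_force: 30.0
```

```bash
python3 -c "
from h import *
look(4)
delta([492.6,-22.4,102.7])"
```

```text
(14.8, None, 0) (14.85, None, 0) (14.9, None, 0) (14.95, None, 0) 
tcp [492.4 -22.4  99.5] [3.142 0.    0.033] t 15.0 F [ 0.4 -3.3  1.2] w 21.8 30.0
to [492.6, -22.4, 102.7] shift [ 0.003 -0.    -0.04 ]
```

Call:
jog_arm:
  targets:
    - {"xyz":[0,0,-0.03],"spin":0}
    - {"xyz":[0,0,-0.03],"spin":0}
    - {"xyz":[0,0,0],"spin":0}
    - {"xyz":[0,0,0],"spin":0}
    - {"xyz":[0,0,0.045],"spin":0}
    - {"xyz":[0,0,0.02],"spin":0}
    - {"xyz":[0,0,0.017],"spin":0}
    - {"xyz":[0,0,0],"spin":0}
    - {"xyz":[0,0,0],"spin":0}
    - {"xyz":[0,0,0],"spin":0}

```text
time: 16.25
tool_pos: [492.5, -22.5, 97.9]
tcp_rot: [3.141, -0.0, 0.033]
contact_force: [0.4, -1.6, 2.9]
grip_width: 21.8
finger_force: 30.0
```

```bash
python3 -c "
from h import *
look(5)
delta([492.6,-22.4,102.7])"
```

```text
(16.25, 2.337, 0.993) (16.3, 2.392, 0.992) (16.35, 2.389, 0.992) (16.4, 2.445, 0.992) (16.45, 2.491, 0.993) 
tcp [492.4 -22.5  97.8] [ 3.141 -0.     0.033] t 16.5 F [ 0.8 -1.9  4.1] w 21.8 30.0
to [492.6, -22.4, 102.7] shift [ 0.002 -0.001 -0.062]
```

Call:
jog_arm:
  targets:
    - {"xyz":[0,0,0.008],"spin":0}
    - {"xyz":[0,0,0],"spin":0}
    - {"xyz":[0,0,0],"spin":0}
    - {"xyz":[0,0,0],"spin":0}
    - {"xyz":[0,0,0],"spin":0}
    - {"xyz":[0,0,0],"spin":0}
    - {"xyz":[0,0,0],"spin":0}
    - {"xyz":[0,0,0],"spin":0}
    - {"xyz":[0,0,0],"spin":0}
    - {"xyz":[0,0,0],"spin":0}

```text
time: 17.75
tool_pos: [492.4, -22.5, 97.1]
tcp_rot: [3.141, -0.0, 0.033]
contact_force: [0.3, -3.0, 3.3]
grip_width: 22.1
finger_force: 30.0
```

```bash
python3 -c "
from h import *
look(6)
delta([492.6,-22.4,102.7])"
```

```text
(17.75, 3.115, 0.992) (17.8, 3.159, 0.992) (17.85, 3.175, 0.992) (17.9, 3.212, 0.993) (17.95, 3.233, 0.992) (18.0, 3.219, 0.992) 
tcp [492.4 -22.5  97.1] [3.141 0.    0.033] t 18.05 F [ 0.7 -2.4  4. ] w 21.8 30.0
to [492.6, -22.4, 102.7] shift [ 0.003 -0.001 -0.07 ]
```

Call:
jog_arm:
  targets:
    - {"xyz":[0,0,0],"spin":0}
    - {"xyz":[0,0,0],"spin":0}
    - {"xyz":[0,0,0],"spin":0}
    - {"xyz":[0,0,0],"spin":0}
    - {"xyz":[0,0,0],"spin":0}
    - {"xyz":[0,0,0],"spin":0}
    - {"xyz":[0,0,0],"spin":0}
    - {"xyz":[0,0,0],"spin":0}
    - {"xyz":[0,0,0],"spin":0}
    - {"xyz":[0,0,0],"spin":0}

```text
time: 19.3
tool_pos: [492.4, -22.4, 97.1]
tcp_rot: [3.141, -0.0, 0.033]
contact_force: [1.1, -2.3, 3.8]
grip_width: 21.7
finger_force: 30.0
```

Call:
jog_arm:
  targets:
    - {"xyz":[0,0,0],"spin":0}
    - {"xyz":[0,0,0],"spin":0}
    - {"xyz":[0,0,0],"spin":0}
    - {"xyz":[0,0,0],"spin":0}
    - {"xyz":[0,0,0],"spin":0}
    - {"xyz":[0,0,0],"spin":0}
    - {"xyz":[0,0,0],"spin":0}
    - {"xyz":[0,0,0],"spin":0}
    - {"xyz":[0,0,0],"spin":0}
    - {"xyz":[0,0,0],"spin":0}

```text
time: 20.55
tool_pos: [492.4, -22.4, 97.1]
tcp_rot: [3.142, 0.0, 0.033]
contact_force: [0.5, -2.4, 4.0]
grip_width: 22.2
finger_force: 30.0
```

Call:
jog_arm:
  targets:
    - {"xyz":[0,0,0],"spin":0}
    - {"xyz":[0,0,0],"spin":0}
    - {"xyz":[0,0,0],"spin":0}
    - {"xyz":[0,0,0],"spin":0}
    - {"xyz":[0,0,0],"spin":0}
    - {"xyz":[0,0,0],"spin":0}
    - {"xyz":[0,0,0],"spin":0}
    - {"xyz":[0,0,0],"spin":0}
    - {"xyz":[0,0,0],"spin":0}
    - {"xyz":[0,0,0],"spin":0}

```text
time: 21.8
tool_pos: [492.4, -22.5, 97.1]
tcp_rot: [3.141, -0.0, 0.033]
contact_force: [0.8, -2.2, 4.3]
grip_width: 21.9
finger_force: 30.0
```

```bash
python3 -c "
from h import *
look(3)
delta([492.6,-22.4,102.7])"
```

```text
(21.8, 4.885, 0.993) (21.85, 4.901, 0.993) (21.9, 4.897, 0.995) 
tcp [492.4 -22.5  97.1] [ 3.141 -0.     0.033] t 21.95 F [ 0.3 -2.3  3.9] w 21.9 30.0
to [492.6, -22.4, 102.7] shift [ 0.003 -0.001 -0.07 ]
```

Call:
jog_arm:
  targets:
    - {"xyz":[0,0,0],"spin":0}
    - {"xyz":[0,0,0],"spin":0}
    - {"xyz":[0,0,0],"spin":0}
    - {"xyz":[0,0,0],"spin":0}
    - {"xyz":[0,0,0],"spin":0}
    - {"xyz":[0,0,0],"spin":0}
    - {"xyz":[0,0,0],"spin":0}
    - {"xyz":[0,0,0],"spin":0}
    - {"xyz":[0,0,0],"spin":0}
    - {"xyz":[0,0,0],"spin":0}

```text
time: 23.2
tool_pos: [492.4, -22.5, 97.1]
tcp_rot: [3.141, 0.0, 0.033]
contact_force: [1.1, -2.7, 3.5]
grip_width: 21.9
finger_force: 30.0
```

Call:
jog_arm:
  targets:
    - {"xyz":[0,0,0],"spin":0}
    - {"xyz":[0,0,0],"spin":0}
    - {"xyz":[0,0,0],"spin":0}
    - {"xyz":[0,0,0],"spin":0}
    - {"xyz":[0,0,0],"spin":0}
    - {"xyz":[0,0,0],"spin":0}
    - {"xyz":[0,0,0],"spin":0}
    - {"xyz":[0,0,0],"spin":0}
    - {"xyz":[0,0,0],"spin":0}
    - {"xyz":[0,0,0],"spin":0}

```text
time: 24.45
tool_pos: [492.4, -22.4, 97.1]
tcp_rot: [3.142, 0.0, 0.033]
contact_force: [0.4, -2.8, 4.8]
grip_width: 22.1
finger_force: 30.0
```

Call:
jog_arm:
  targets:
    - {"xyz":[0,0,0],"spin":0}
    - {"xyz":[0,0,0],"spin":0}
    - {"xyz":[0,0,0],"spin":0}
    - {"xyz":[0,0,0],"spin":0}
    - {"xyz":[0,0,0],"spin":0}
    - {"xyz":[0,0,0],"spin":0}
    - {"xyz":[0,0,0],"spin":0}
    - {"xyz":[0,0,0],"spin":0}
    - {"xyz":[0,0,0],"spin":0}
    - {"xyz":[0,0,0],"spin":0}

```text
time: 25.7
tool_pos: [492.1, -22.4, 97.0]
tcp_rot: [3.142, 0.001, 0.033]
contact_force: [-0.2, -3.2, -1.1]
grip_width: 21.8
finger_force: 30.0
```

Call:
jog_arm:
  targets:
    - {"xyz":[0,0,0.015],"spin":0}
    - {"xyz":[0,0,0.015],"spin":0}
    - {"xyz":[0,0,0.015],"spin":0}
    - {"xyz":[0,0,0.015],"spin":0}
    - {"xyz":[0,0,0.015],"spin":0}
    - {"xyz":[0,0,0.015],"spin":0}
    - {"xyz":[0,0,0.01],"spin":0}
    - {"xyz":[0,0,0.01],"spin":0}
    - {"xyz":[0,0,0.01],"spin":0}
    - {"xyz":[0,0,0],"spin":0}

```text
time: 26.95
tool_pos: [492.4, -22.4, 87.4]
tcp_rot: [3.142, 0.0, 0.033]
contact_force: [0.4, -2.1, 0.2]
grip_width: 22.0
finger_force: 30.0
```

Call:
jog_arm:
  targets:
    - {"xyz":[0,0,0.004],"spin":0}
    - {"xyz":[0,0,0.004],"spin":0}
    - {"xyz":[0,0,0.003],"spin":0}
    - {"xyz":[0,0,0],"spin":0}
    - {"xyz":[0,0,0],"spin":0}
    - {"xyz":[0,0,0],"spin":0}
    - {"xyz":[0,0,0],"spin":0}
    - {"xyz":[0,0,0],"spin":0}
    - {"xyz":[0,0,0],"spin":0}
    - {"xyz":[0,0,0],"spin":0}

```text
time: 28.2
tool_pos: [492.4, -22.5, 86.8]
tcp_rot: [3.141, -0.0, 0.033]
contact_force: [-1.1, -2.8, 4.9]
grip_width: 21.7
finger_force: 30.0
```

Call:
jog_arm:
  targets:
    - {"xyz":[0,0,0],"spin":0}
    - {"xyz":[0,0,0],"spin":0}
    - {"xyz":[0,0,0],"spin":0}
    - {"xyz":[0,0,0],"spin":0}
    - {"xyz":[0,0,0],"spin":0}
    - {"xyz":[0,0,0],"spin":0}
    - {"xyz":[0,0,0],"spin":0}
    - {"xyz":[0,0,0],"spin":0}
    - {"xyz":[0,0,0],"spin":0}
    - {"xyz":[0,0,0],"spin":0}
  gripper: 60

```text
time: 29.45
tool_pos: [492.4, -22.4, 86.6]
tcp_rot: [3.142, 0.0, 0.033]
contact_force: [1.1, 0.2, 0.2]
grip_width: 55.1
finger_force: 0.0
```

Call:
jog_arm:
  targets:
    - {"xyz":[0,0,-0.1],"spin":0}
    - {"xyz":[0,0,-0.2],"spin":0}
    - {"xyz":[0,0,-0.3],"spin":0}
    - {"xyz":[0,0,-0.4],"spin":0}
    - {"xyz":[0,0,-0.4],"spin":0}
    - {"xyz":[0,0.3,-0.2],"spin":0}
    - {"xyz":[0,0.4,0],"spin":0}
    - {"xyz":[0,0.4,0],"spin":0}
    - {"xyz":[0,0.2,0],"spin":0}
    - {"xyz":[0,0,0],"spin":0}

```text
time: 30.7
tool_pos: [495.7, -126.9, 214.7]
tcp_rot: [-3.141, -0.0, 0.031]
contact_force: [-0.1, 0.2, -0.1]
grip_width: 54.9
finger_force: 0.0
```

```bash
python3 - <<'E'
from h import *
delta([492.6,-22.5,127])
im=bot.capture('scene');t=bot.capture('top')
a=cv2.resize(im[150:240,262:362],(400,360),interpolation=cv2.INTER_CUBIC)
b=cv2.resize(t[110:200,285:385],(400,360),interpolation=cv2.INTER_CUBIC)
cv2.imwrite('pics/g3.png',np.hstack([a,b]))
E
```

```text
tcp [ 495.7 -126.9  214.7] [-3.141 -0.     0.031] t 30.7 F [-0.1  0.2 -0.1] w 54.9 0.0
to [492.6, -22.5, 127] shift [ 1.000e-03 -1.305e+00  1.097e+00]
```

View pics/g3.png

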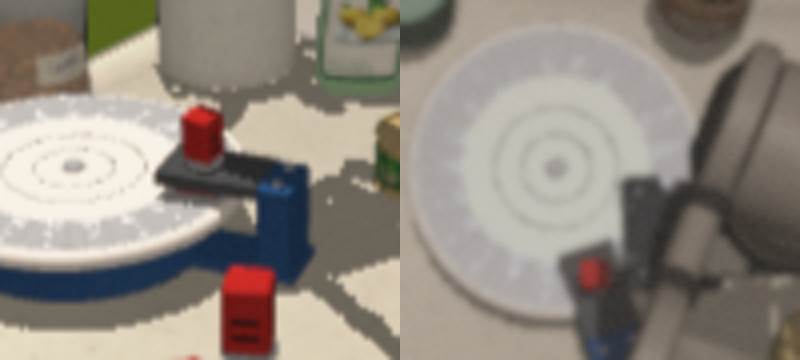

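The pin stands upright with its collar on the arm (scene crop ≈203,140). No hole shows on the visible plate, so the hole is under the arm, and the gripper is clear. I'm handing the job in.

```bash
python3 -c "
from plant import bot
print(bot.close_job())"
```

```text
the job is handed in; nothing more can be done
None
```

The turntable is parked: the hole caught the pin as the plate crept at about 0.45 rad/s, and I pushed the pin down until its collar met the arm, let go and handed the job in at about 31 s; no verdict came back.

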